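Weigh a batch of fittings on the shelf beam scale

ROBOT

A 6-joint arm with a two-finger parallel gripper is mounted at the origin on the work surface. World frame = base frame: x ahead of the robot, y to its left, z up, the work surface at z = 0. Lengths are in m, angles in rad, forces in N, time in s.
With the tool pointing down it reaches from about 0.35 to 0.95 m from the base axis. Payload 17.4 kg.
Tool frame: the origin (TCP) lies at the very end of the fingers, on their centre line; the grasp point (between the pads) lies 19 mm behind it; z points along the fingers, y is the line along which they close (so a half turn about z gives the same grasp; the last joint's range is limited). The gripper opens to 93 mm and grips with 3 to 60 N. Pads are 15 mm wide; open, the fingers measure 128 mm over their backs; the gripper's body (75 mm by 188 mm) begins 65 mm behind the grasp point.
Start: joints at [-1.37, 0.116, 1.442, -0, 1.584, -0.038], TCP at [0.16, -0.656, 0.219] pointing down, gripper open.
Joint ranges: [-2.83, 2.83], [-0.83, 2.19], [0.07, 2.5], [-1.14, 4.28], [0.01, 3], [-2.97, 2.97]. Speed limits (rad/s): [1.89, 1.89, 2.22, 3.14, 3.14, 3.14].

INTERFACE

Orientations are given as a 3x3 rotation matrix whose columns are the frame's x, y, z axes.
In Python, from rig import read_state, cams, job gives the robot as it stands.
- The arm moves only by the tool apply_moves, never from a script. Its argument "steps" is a list of rows, each an object with "offset": the shift along the world's x, y, z in mm, a list of three; "twist": the turn about the world's z in rad. A call has 1 to 8 rows; each row shifts and turns the commanded pose from where the row before left it; what a row does not reach is not made up. A row lasts 1/10 s, in which the tool goes at most 50 mm and 8.59 degrees, less where a joint would pass 70% of its speed; a pose out of reach is approached as far as the arm can. A call with a gripper value outside its range is refused whole. "hand" is the gripper's target within -1 to 1 (shut at 1, half-way at 0, fully open at -1), set as the call begins (left out, the last holds). The fingers move at their own pace and stop on an object; "grip_force" is the grip in N (left out, the last holds). Time passes only in rows, so rows that do not move let the fingers close. It gives the time, the measured TCP pose, the force, the opening and the grip force at its end, in the units of the state.
- read_state(): the state, without advancing time (a new reading comes with each control period).
- cams.get_image(name): name is "scene" or "top" or "wrist"; returns a dict with "image" (480x640x3 uint8, blue, green, red), "K" (3x3 intrinsics, pixels), "T" (4x4, takes a point from camera to world coordinates). Camera axes: x right, y up, looking along -z (the intrinsics and any distortion apply to the point x, -y, -z); pixel columns grow to the right and rows downward; lengths in m; the calibration is good to about 2 mm. A picture is of the moment at which its call begins. There is no depth.
- job.close_job(): hands the job in; it is judged then, once.
The state is a dict: "clock": time; "q": joint angles; "qvel": joint speeds; "joint_torque": joint torques, N m; "ee_pos": TCP position; "orientation": TCP orientation; "contact_force": force on the tool from outside, world axes, zero at the start; "ft_torque": the same for the moment, N m; "opening": opening from 0.0 (shut) to 1.0 (fully open); "grasp_force": force on a finger pad.
Only numpy, scipy, OpenCV 4.12 (cv2) and the standard library are available. Lean on these libraries where they do the work, as an engineer would, in place of code of your own. Each camera call takes 0.05 s, during which the arm holds its last target. There are 200 camera calls.

TASK

Weigh the loose plumbing fittings that are standing on the shelf: put every one of them on the scale's pan, flip the poise's ratchet pawl up so that the poise can travel back towards the pivot, and slide the poise until the pointer rests centred between the two black index lines with nothing but the fittings acting on the scale. Then flip the pawl back down onto the rack, leaving the pointer centred and the batch on the pan, and do not shift the parts case, soap dish or plunger handle.

Things in the scene. Friction and masses are not known exactly. Their poses are not given: they have to be found in the camera images.
- scale: Fixed grey beam scale, base 120 x 600 x 16 mm. Beam along its y axis: pan on the +y side, poise and pointer on the -y side. Origin on the shelf under the pivot (pivot 100 mm up); the base spans y -375 to +225 mm. The white index plate stands at the beam's -y end (y -310 to -360 mm, x -20 to -40 mm with its post, top 143 mm up).
- pan: Square steel pan, 220 mm (x) by 190 mm (y), 4 mm walls rising 22 mm above its floor. Origin at the centre of the floor's upper face: 130 mm from the pivot to the scale's +y, 130 mm above the shelf when the pointer is centred. It stays level and only rises or sinks (+-16 mm); where on it a load stands does not matter. The fittings fit as 3 x 2: x -70, 0, 70, y +-45 mm.
- beam (a joint): Beam tilt in rad: 0 = pointer centred, positive = pointer up and pan down, stops at +-0.12. Settles in about 1.5 s. At the start the poise is too far out: the beam lies on the -0.12 stop (pointer down), and the pointer stays below the lines even with everything loaded. Between the stops, moving the poise 10 mm towards the pivot raises the pointer about 0.035 rad.
- pointer (a point): Tip of the black pointer at the beam's end, 338 mm from the pivot. Its centred height is 100 mm above the shelf; the two black index lines on the white plate are 12.5 mm above and below that.
- poise (a joint): Distance in m of the poise along the beam from its innermost place, 0 to 0.17, growing outward, away from the pivot. About 1.5 N of friction; it stays where it is left. Pawl down: free to move outward, but caught by the rack within 20 mm when moved inward.
- poise_knob (a point): Centre of the poise's upright round black knob, 26 mm across, 27 mm tall, on the outer end of the steel poise (44 x 80 x 60 mm, top face 23.5 mm below this point). Pinch it from above across the beam. Axes tilt with the beam: y along it towards the pivot, x across. Beam level: 148.5 mm above the shelf, 100 mm + poise from the pivot.
- pawl (a joint): Ratchet pawl's lever angle in rad: 0 down in the rack (lever leaning towards the pivot), 1.0 flipped up (leaning outward, towards the knob). It falls over by its own weight either way: beyond about 0.65 up, below about 0.5 down. On top of a rack tooth it reads about 0.3, which counts as down. About 0.3 N at the ball flips it.
- pawl_ball (a point): Centre of the 20 mm black ball on the end of the pawl's lever, 65 mm from its hinge. The hinge is 66 mm from the knob's axis towards the pivot, 20 mm below the knob's centre. Beam level: the ball is 182 mm above the shelf with the pawl down, 188 mm up; the knob's top is at 162 mm, so a closed gripper can push the ball along the beam from either side, above the knob.
- nut: Stainless connector nut: hexagon 46 mm across flats above a round flange 60 mm across and 12 mm thick, 58 mm tall. Origin at the centre of its underside, z up through it. x axis is square to one pair of flats. May be absent.
- cartridge: Ceramic disc cartridge: white cylinder 50 mm across and 48 mm tall with a 13 mm square brass stem on top, 64 mm tall in all. Origin at the centre of its underside, z up through it. May be absent.
- coupling: Brass round coupling, 54 mm across, 60 mm tall. Origin at the centre of its underside, z up through it. May be absent.
- elbow: Aluminium wall-elbow block, 44 mm (x) by 64 mm (y) by 52 mm tall. Origin at the centre of its underside, z up through it. Pinch it across x. May be absent.
- reducer: Grey plastic stepped reducer: round foot 56 mm across and 24 mm tall, round neck 40 mm across above it, 60 mm tall in all. Origin at the centre of its underside, z up through it. May be absent.
- case: Bystander: plastic parts case with a press button, 110 x 160 x 57 mm, lying left of the work. Origin at the centre of its underside.
- soap_dish: Bystander: open chrome soap dish, 90 x 130 x 22 mm, between the robot and the pan. Origin at the centre of its underside.
- plunger_handle: Bystander: black plunger handle with a rubber grip, 220 mm long, beyond the scale. Origin at about its middle, underneath.
There are look-alikes about, which are no part of the job. Leave any blue look-alike of the elbow alone.

How it is judged:
On the way, in this order (a step that is already met when the one before it is completed fails the run):
1. the pawl is flipped up (value of joint pawl above 0.8 rad), for 0.2 s.
2. with the pawl up, all the fittings present on the pan and the fingers off the scale, the pointer rests centred (x of nut in the frame of pan between -0.105 and 0.105 m and y of nut in the frame of pan between -0.09 and 0.09 m and z of nut in the frame of pan between -0.01 and 0.045 m and x of cartridge in the frame of pan between -0.105 and 0.105 m and y of cartridge in the frame of pan between -0.09 and 0.09 m and z of cartridge in the frame of pan between -0.01 and 0.045 m and x of coupling in the frame of pan between -0.105 and 0.105 m and y of coupling in the frame of pan between -0.09 and 0.09 m and z of coupling in the frame of pan between -0.01 and 0.045 m and x of elbow in the frame of pan between -0.105 and 0.105 m and y of elbow in the frame of pan between -0.09 and 0.09 m and z of elbow in the frame of pan between -0.01 and 0.045 m and x of reducer in the frame of pan between -0.105 and 0.105 m and y of reducer in the frame of pan between -0.09 and 0.09 m and z of reducer in the frame of pan between -0.01 and 0.045 m and value of joint beam between -0.03 and 0.03 rad and velocity of joint beam between -0.04 and 0.04 rad/s and contact force between the fingers and scale below 0.05 N and value of joint pawl above 0.8 rad), for 0.5 s.
At the end, for the whole second after the job is handed in: Every fitting that is present is on the pan and at rest, the beam rests within 0.03 rad of level (pointer tip within 10 mm of centre, between the index lines), the pawl is down on the rack (below 0.4 rad) and the fingers are off the scale (x of nut in the frame of pan between -0.105 and 0.105 m and y of nut in the frame of pan between -0.09 and 0.09 m and z of nut in the frame of pan between -0.01 and 0.045 m and x of cartridge in the frame of pan between -0.105 and 0.105 m and y of cartridge in the frame of pan between -0.09 and 0.09 m and z of cartridge in the frame of pan between -0.01 and 0.045 m and x of coupling in the frame of pan between -0.105 and 0.105 m and y of coupling in the frame of pan between -0.09 and 0.09 m and z of coupling in the frame of pan between -0.01 and 0.045 m and x of elbow in the frame of pan between -0.105 and 0.105 m and y of elbow in the frame of pan between -0.09 and 0.09 m and z of elbow in the frame of pan between -0.01 and 0.045 m and x of reducer in the frame of pan between -0.105 and 0.105 m and y of reducer in the frame of pan between -0.09 and 0.09 m and z of reducer in the frame of pan between -0.01 and 0.045 m and value of joint beam between -0.03 and 0.03 rad and velocity of joint beam between -0.04 and 0.04 rad/s and contact force between the fingers and scale below 0.05 N and value of joint pawl below 0.4 rad and linear speed of each of nut, cartridge, coupling, elbow, reducer below 0.03 m/s); the robot touches nothing.
It fails at once if the parts case is shifted by more than 30 mm (distance of case from where it was at the start of the episode above 0.03 m).
It fails at once if the soap dish is shifted by more than 30 mm (distance of soap_dish from where it was at the start of the episode above 0.03 m).
It fails at once if the plunger handle is shifted by more than 30 mm (distance of plunger_handle from where it was at the start of the episode above 0.03 m).
Of nut, cartridge, coupling, elbow, reducer only 3 to 5 are there at a start; the rules pass over those that are not, and their reading is None.
At some moment in a run one of nut, cartridge, coupling, elbow, reducer may be knocked a few centimetres aside while the robot is not near it.
It also fails if it takes over 200 s, if anything falls off the work surface, if the arm or the gripper's body presses on something with over 40 N, if the wrist force passes 120 N, or if a joint passes its speed limit or range.

## Working session

There is one attempt and no reset: what is moved stays moved. The work goes in short steps, Python scripts to look and compute and a tool call to move; the robot and the scene stay as the last step left them, time stands still between calls to the robot, and variables do not carry over. Pictures are saved under pics/ and viewed, at most 17 in all, crops included, and the job is handed in when it is done.

Besides the shell and the picture viewer there is one more tool, called after ">>>" by a JSON object that holds its "api" and its "payload", one argument or row to a line. apply_moves: Moves the arm, as the interface text tells. Its arguments: {"type":"object","properties":{"steps":{"type":"array"},"hand":{"type":"number"},"grip_force":{"type":"number"}},"required":["steps"]}

```bash
mkdir -p pics; cat > h.py <<'E'
import numpy as np, cv2
from rig import read_state, cams, job
def grab(n,f=None):
    d=cams.get_image(n)
    if f: cv2.imwrite('pics/'+f,d['image'])
    return d
def ray(d,u,v):
    K,T=np.array(d['K']),np.array(d['T'])
    r=np.linalg.inv(K)@[u,v,1]; r=np.array([r[0],-r[1],-r[2]])
    return T[:3,3],T[:3,:3]@r
def onz(d,u,v,z):
    o,r=ray(d,u,v); return o+r*(z-o[2])/r[2]
def proj(d,p):
    K,T=np.array(d['K']),np.array(d['T'])
    c=T[:3,:3].T@(np.array(p)-T[:3,3]); q=K@[c[0],-c[1],-c[2]]; return q[:2]/q[2]
E
python3 - <<'E'
from h import *
import pickle
D={}
for n in('scene','top'):
    d=grab(n,n+'0.png'); D[n]=d; print(n,d['K'],d['T'],[k for k in d])
pickle.dump(D,open('d0.pkl','wb'))
print(read_state())
E
```

```text
scene [[459.23085203   0.         314.0409046 ]
 [  0.         459.23085203 238.00245601]
 [  0.           0.           1.        ]] [[-0.27854108 -0.74891424  0.60128389  1.13479801]
 [ 0.96034284 -0.20902619  0.18452556  0.21597579]
 [-0.01250974  0.62883663  0.77743681  0.99365035]
 [ 0.          0.          0.          1.        ]] ['image', 'K', 'T']
top [[602.70148901   0.         313.33561687]
 [  0.         602.70148901 232.78751921]
 [  0.           0.           1.        ]] [[ 0.00511191  0.99641174 -0.08448375  0.35713449]
 [-0.99997931  0.00542356  0.00345969  0.0017328 ]
 [ 0.00390548  0.08446432  0.99641885  1.55612963]
 [ 0.          0.          0.          1.        ]] ['image', 'K', 'T']
{'clock': 0.1, 'q': array([-1.36977617e+00,  1.16470463e-01,  1.44219832e+00,  1.61198212e-05,
        1.58400270e+00, -3.77910584e-02]), 'qvel': array([-0.00103653, -0.0009724 , -0.00185453, -0.00011104,  0.00306176,
       -0.00087453]), 'joint_torque': array([ 1.82726297e-03, -7.22890663e+01, -6.23866081e+01,  7.81290885e-02,
        2.27390468e-02, -8.24669246e-05]), 'ee_pos': array([ 0.15963529, -0.65566448,  0.21795721]), 'orientation': array([[ 9.71619824e-01,  2.36547834e-01, -1.99614811e-04],
       [ 2.36547911e-01, -9.71619247e-01,  1.06032291e-03],
       [ 5.68674943e-05, -1.07744922e-03, -9.99999418e-01]]), 'contact_force': array([-0.12546529, -0.19901181,  0.45835315]), 'ft_torque': array([-0.01296001, -0.00766196, -0.00619362]), 'grasp_force': 0.0, 'opening': 0.9995513848966497}
```

View pics/top0.png

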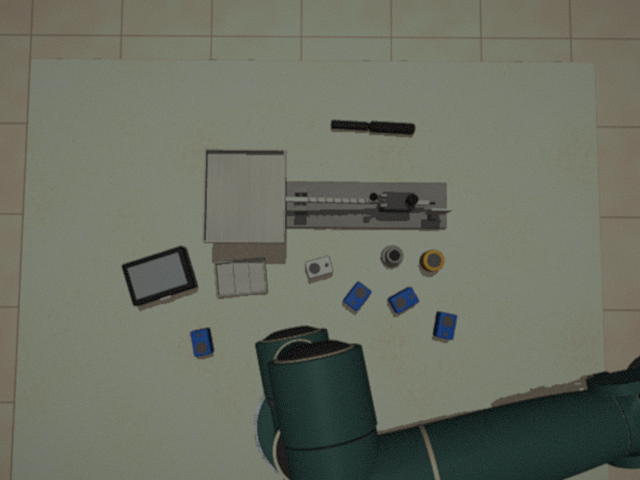

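View pics/scene0.png

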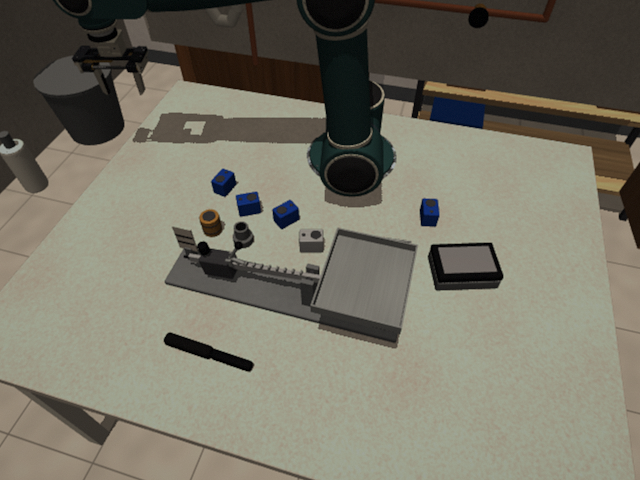

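The top view shows the white/aluminium elbow at (319,267), a grey stepped piece at (392,256) and the brass coupling at (432,261). It also shows four blue look-alikes, the soap dish at (241,278) and the knob near (411,200). I'll enlarge the top view.

```bash
python3 - <<'E'
from h import *
import pickle
D=pickle.load(open('d0.pkl','rb'));t=D['top'];s=D['scene']
a=t['image'][170:290,280:460]; b=s['image'][170:310,160:340]
cv2.imwrite('pics/c1.png',np.vstack([cv2.resize(a,None,fx=4,fy=2.4,interpolation=2)[:288],cv2.resize(b,(720,300),interpolation=2)]) if 0 else cv2.resize(a,None,fx=4.4,fy=4.4,interpolation=2))
cv2.imwrite('pics/c2.png',cv2.resize(b,None,fx=4,fy=4,interpolation=2))
for n,u,v,z in[('elbow',319,267,.052),('grey',392,256,.06),('coup',432,261,.06),('knob',411,200,.13),('ball',374,197,.17),('panTL',207,151,.17),('panTR',285,151,.17),('panBL',205,243,.17),('panBR',285,243,.17),('b1',446,183,.016),('b2',446,229,.016),('b3',287,182,.016),('b4',287,229,.016),('soap',241,278,.02)]:
    print(n,onz(t,u,v,z).round(3))
E
```

```text
elbow [ 0.399 -0.018  0.052]
grey [ 0.427 -0.199  0.06 ]
coup [ 0.415 -0.299  0.06 ]
knob [ 0.558 -0.236  0.13 ]
ball [ 0.559 -0.143  0.17 ]
panTL [0.665 0.246 0.17 ]
panTR [0.666 0.064 0.17 ]
panBL [0.45  0.246 0.17 ]
panBR [0.451 0.062 0.17 ]
b1 [ 0.619 -0.346  0.016]
b2 [ 0.499 -0.344  0.016]
b3 [0.619 0.065 0.016]
b4 [0.497 0.064 0.016]
soap [0.371 0.18  0.02 ]
```

View pics/c1.png

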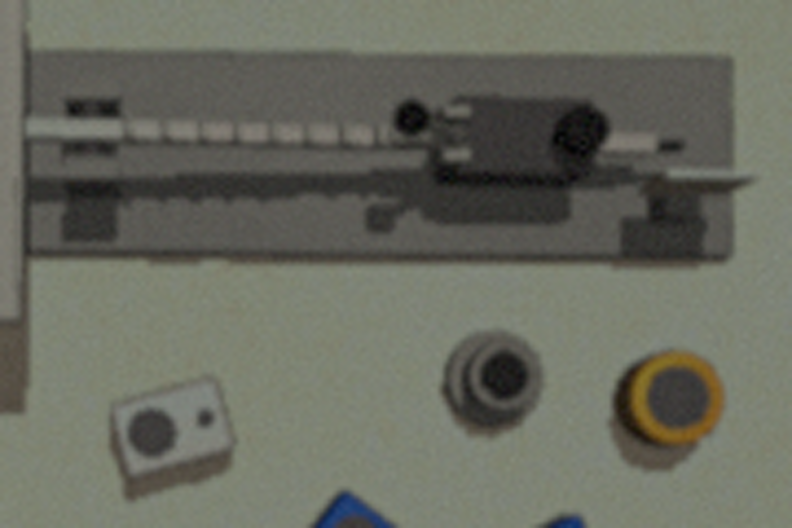

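View pics/c2.png

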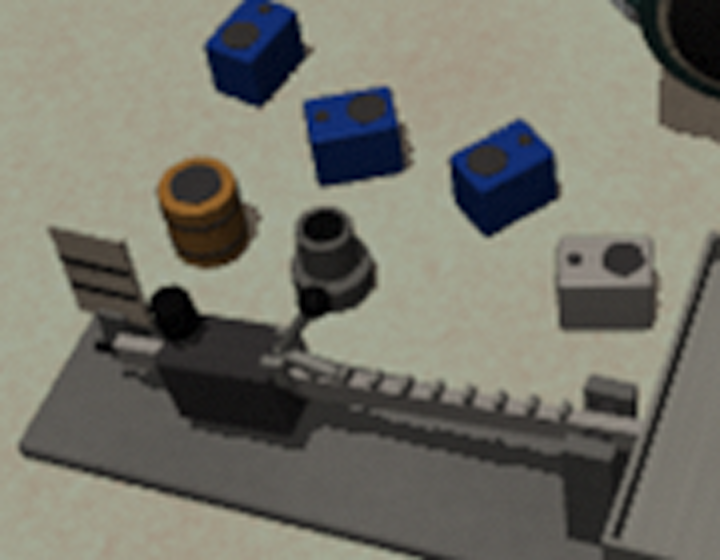

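The enlarged crops confirm three fittings: elbow, grey reducer and brass coupling. The pawl is down, with its ball at crop 2 (315,300). I'm moving above the coupling with the fingers closing along x.

>>> {"api": "apply_moves", "payload": {
  "steps": [
    {"offset": [22, 30, 0], "twist": 0.12},
    {"offset": [22, 30, 0], "twist": 0.12},
    {"offset": [22, 30, 0], "twist": 0.12},
    {"offset": [22, 30, 0], "twist": 0.12},
    {"offset": [22, 30, 0], "twist": 0.12},
    {"offset": [22, 30, 0], "twist": 0.12},
    {"offset": [22, 30, 0], "twist": 0.12},
    {"offset": [22, 30, 0], "twist": 0.12}
  ],
  "hand": -1,
  "grip_force": 25
}}

```text
clock: 0.9
ee_pos: [0.3362, -0.4144, 0.2184]
orientation: [[0.359, 0.933, -0.0], [0.933, -0.359, 0.0], [0.0, -0.0, -1.0]]
contact_force: [0.3, 0.9, -0.2]
opening: 0.999
grasp_force: 0.0
```

>>> {"api": "apply_moves", "payload": {
  "steps": [
    {"offset": [20, 28, 0], "twist": 0.093},
    {"offset": [20, 28, 0], "twist": 0.093},
    {"offset": [20, 28, 0], "twist": 0.093},
    {"offset": [19, 30, 0], "twist": 0.093},
    {"offset": [0, 0, 0], "twist": 0},
    {"offset": [0, 0, 0], "twist": 0}
  ]
}}

```text
clock: 1.5
ee_pos: [0.4148, -0.3014, 0.2185]
orientation: [[-0.001, 1.0, -0.0], [1.0, 0.001, 0.0], [0.0, -0.0, -1.0]]
contact_force: [-0.5, -0.4, -0.1]
opening: 1.0
grasp_force: 0.0
```

```bash
cat >> h.py <<'E'
def blobs(d,mask,z,amin=150):
    n,l,st,c=cv2.connectedComponentsWithStats(mask.astype(np.uint8))
    for i in range(1,n):
        if st[i,4]>amin:
            p=np.argwhere(l==i)[:,::-1].astype(np.float32)
            (x,y),(w,h),a=cv2.minAreaRect(p)
            b=cv2.boxPoints(((x,y),(w,h),a))
            print('uv',c[i].round(0),'n',st[i,4],'ctr',onz(d,*c[i],z)[:2].round(4),'rect',onz(d,x,y,z)[:2].round(4),'corners',[onz(d,*q,z)[:2].round(3).tolist() for q in b])
E
python3 - <<'E'
from h import *
s=read_state();print(s['ee_pos'],s['orientation'])
w=grab('wrist','w1.png');t=grab('top','t1.png')
hsv=cv2.cvtColor(t['image'],40);m=(hsv[...,0]>10)&(hsv[...,0]<28)&(hsv[...,1]>150)&(hsv[...,2]>70)
m[:220]=0;m[320:]=0
blobs(t,cv2.morphologyEx(m.astype(np.uint8),3,np.ones((9,9))),.06,60)
E
```

```text
[ 0.41480134 -0.30141841  0.21846649] [[-7.17894154e-04  9.99999683e-01 -3.45427626e-04]
 [ 9.99999742e-01  7.17895089e-04  2.58402973e-06]
 [ 2.83200971e-06 -3.45425682e-04 -9.99999940e-01]]
```

View pics/w1.png

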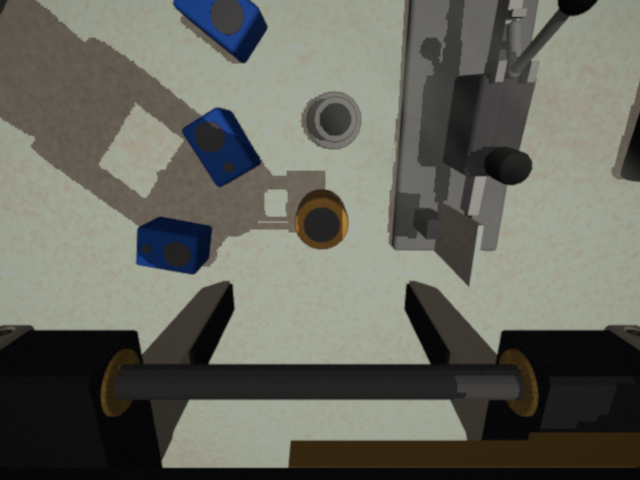

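The wrist view shows the coupling's top at (322,222), the reducer's top at (335,120) and the knob at (507,166). I'll compute positions from those.

```bash
python3 - <<'E'
from h import *
w=grab('wrist')
print(onz(w,322,222,.06),onz(w,335,120,.06),onz(w,331.5,120,.024), onz(w,508,160,.13))
E
```

```text
[ 0.41806497 -0.30201822  0.06      ] [ 0.42965212 -0.20725666  0.06      ] [ 0.42776453 -0.20596193  0.024     ] [ 0.55330426 -0.23750002  0.13      ]
```

>>> {"api": "apply_moves", "payload": {
  "steps": [
    {"offset": [3, -1, -40], "twist": 0},
    {"offset": [0, 0, -45], "twist": 0},
    {"offset": [0, 0, -45], "twist": 0},
    {"offset": [0, 0, -40], "twist": 0},
    {"offset": [0, 0, -25], "twist": 0},
    {"offset": [0, 0, 0], "twist": 0},
    {"offset": [0, 0, 0], "twist": 0}
  ]
}}

```text
clock: 2.35
ee_pos: [0.4175, -0.3035, 0.0244]
orientation: [[0.001, 1.0, -0.0], [1.0, -0.001, -0.0], [-0.0, -0.0, -1.0]]
contact_force: [0.0, -0.4, 0.4]
opening: 1.0
grasp_force: 0.0
```

>>> {"api": "apply_moves", "payload": {
  "steps": [
    {"offset": [0, 0, 0], "twist": 0},
    {"offset": [0, 0, 0], "twist": 0},
    {"offset": [0, 0, 0], "twist": 0},
    {"offset": [0, 0, 0], "twist": 0},
    {"offset": [0, 0, 0], "twist": 0},
    {"offset": [0, 0, 0], "twist": 0}
  ],
  "hand": 1
}}

```text
clock: 2.95
ee_pos: [0.4177, -0.3029, 0.0238]
orientation: [[-0.0, 1.0, 0.0], [1.0, 0.0, -0.0], [-0.0, 0.0, -1.0]]
contact_force: [-1.2, 0.9, 2.1]
opening: 0.576
grasp_force: 25.0
```

>>> {"api": "apply_moves", "payload": {
  "steps": [
    {"offset": [0, 0, 20], "twist": 0},
    {"offset": [0, 0, 50], "twist": 0},
    {"offset": [0, 0, 50], "twist": 0},
    {"offset": [0, 0, 50], "twist": 0},
    {"offset": [0, 0, 50], "twist": 0},
    {"offset": [0, 0, 0], "twist": 0}
  ]
}}

```text
clock: 3.55
ee_pos: [0.4189, -0.3038, 0.2508]
orientation: [[-0.0, 1.0, 0.007], [1.0, 0.0, -0.006], [-0.006, 0.007, -1.0]]
contact_force: [0.6, 0.5, -1.3]
opening: 0.578
grasp_force: 25.0
```

>>> {"api": "apply_moves", "payload": {
  "steps": [
    {"offset": [8, 24, 0], "twist": 0},
    {"offset": [15, 47, 0], "twist": 0},
    {"offset": [16, 48, 0], "twist": 0},
    {"offset": [16, 47, 0], "twist": 0},
    {"offset": [16, 47, 0], "twist": 0},
    {"offset": [16, 47, 0], "twist": 0},
    {"offset": [16, 47, 0], "twist": 0},
    {"offset": [16, 47, 0], "twist": 0}
  ]
}}

```text
clock: 4.35
ee_pos: [0.5365, 0.0528, 0.2428]
orientation: [[-0.0, 1.0, -0.001], [1.0, 0.0, -0.0], [-0.0, -0.001, -1.0]]
contact_force: [0.9, -0.4, -0.6]
opening: 0.576
grasp_force: 25.0
```

>>> {"api": "apply_moves", "payload": {
  "steps": [
    {"offset": [11, 40, 0], "twist": 0},
    {"offset": [0, 11, 0], "twist": 0},
    {"offset": [0, 0, 0], "twist": 0},
    {"offset": [0, 0, -30], "twist": 0},
    {"offset": [0, 0, -30], "twist": 0},
    {"offset": [0, 0, -10], "twist": 0},
    {"offset": [0, 0, -4], "twist": 0},
    {"offset": [0, 0, 0], "twist": 0}
  ]
}}

```text
clock: 5.15
ee_pos: [0.5477, 0.1009, 0.1705]
orientation: [[0.001, 1.0, 0.001], [1.0, -0.001, -0.0], [-0.0, 0.001, -1.0]]
contact_force: [0.5, 0.9, -0.8]
opening: 0.577
grasp_force: 25.0
```

>>> {"api": "apply_moves", "payload": {
  "steps": [
    {"offset": [0, 0, -1], "twist": 0},
    {"offset": [0, 0, -1], "twist": 0},
    {"offset": [0, 0, 0], "twist": 0}
  ]
}}

```text
clock: 5.45
ee_pos: [0.548, 0.1014, 0.169]
orientation: [[0.0, 1.0, 0.002], [1.0, -0.0, -0.0], [-0.0, 0.002, -1.0]]
contact_force: [-0.6, -2.1, 7.3]
opening: 0.576
grasp_force: 25.0
```

>>> {"api": "apply_moves", "payload": {
  "steps": [
    {"offset": [0, 0, 0], "twist": 0},
    {"offset": [0, 0, 0], "twist": 0},
    {"offset": [0, 0, 0], "twist": 0},
    {"offset": [0, 0, 0], "twist": 0},
    {"offset": [0, 0, 20], "twist": 0},
    {"offset": [0, 0, 30], "twist": 0},
    {"offset": [0, 0, 30], "twist": 0}
  ],
  "hand": -1
}}

```text
clock: 6.15
ee_pos: [0.5472, 0.1016, 0.2484]
orientation: [[-0.0, 1.0, -0.001], [1.0, 0.0, -0.0], [-0.0, -0.001, -1.0]]
contact_force: [-0.1, -0.5, 0.4]
opening: 0.994
grasp_force: 0.0
```

>>> {"api": "apply_moves", "payload": {
  "steps": [
    {"offset": [-15, -35, 0], "twist": 0},
    {"offset": [-17, -45, 0], "twist": 0},
    {"offset": [-17, -45, 0], "twist": 0},
    {"offset": [-17, -45, 0], "twist": 0},
    {"offset": [-17, -45, 0], "twist": 0},
    {"offset": [-17, -45, 0], "twist": 0},
    {"offset": [-17, -45, 0], "twist": 0},
    {"offset": [-4, -2, 0], "twist": 0}
  ]
}}

```text
clock: 6.95
ee_pos: [0.4247, -0.2092, 0.2475]
orientation: [[0.005, 1.0, -0.0], [1.0, -0.005, -0.001], [-0.001, -0.0, -1.0]]
contact_force: [1.0, 0.2, -0.3]
opening: 0.999
grasp_force: 0.0
```

```bash
python3 - <<'E'
from h import *
s=read_state();print(s['clock'],s['ee_pos'],s['orientation'][:,1])
w=grab('wrist','w2.png');t=grab('top','t2.png')
im=np.hstack([cv2.resize(w['image'],(400,300)),cv2.resize(t['image'][130:350,180:473],(400,300))])
cv2.imwrite('pics/c3.png',im)
E
```

```text
6.95 [ 0.42472111 -0.20921096  0.2475495 ] [ 9.99989246e-01 -4.61486362e-03 -4.58627607e-04]
```

View pics/c3.png

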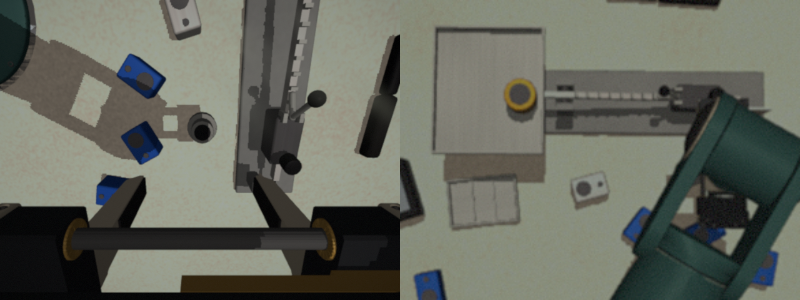

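The coupling stands on the pan. The reducer's top is at wrist pixel (323,211).

```bash
python3 - <<'E'
from h import *
w=grab('wrist'); g=w['image'][170:250,280:370]; g=cv2.medianBlur(cv2.cvtColor(g,6),5)
m=(g<45).astype(np.uint8); n,l,st,c=cv2.connectedComponentsWithStats(m)
for i in range(1,n):
    if st[i,4]>100:
        u,v=c[i]+[280,170]; print(u,v,st[i],onz(w,u,v,.06))
print(onz(w,323,211,.06),onz(w,323,203,.02), read_state()['ee_pos'])
E
```

```text
319.66923076923075 196.08461538461538 [ 27  22  27  12 130] [ 0.42756808 -0.18531631  0.06      ]
321.7362637362637 214.88095238095238 [ 29  32  26  27 546] [ 0.42973387 -0.2055238   0.06      ]
[ 0.43107837 -0.20130012  0.06      ] [ 0.43155831 -0.20060759  0.02      ] [ 0.42645828 -0.20528807  0.24767672]
```

>>> {"api": "apply_moves", "payload": {
  "steps": [
    {"offset": [3, 0, -35], "twist": 0},
    {"offset": [0, 0, -45], "twist": 0},
    {"offset": [0, 0, -45], "twist": 0},
    {"offset": [0, 0, -45], "twist": 0},
    {"offset": [0, 0, -33], "twist": 0},
    {"offset": [0, 0, -15], "twist": 0},
    {"offset": [0, 0, 0], "twist": 0},
    {"offset": [0, 0, 0], "twist": 0}
  ]
}}

```text
clock: 7.9
ee_pos: [0.4304, -0.2053, 0.0312]
orientation: [[-0.001, 1.0, 0.001], [1.0, 0.001, -0.001], [-0.001, 0.001, -1.0]]
contact_force: [-0.3, -0.4, 0.9]
opening: 1.001
grasp_force: 0.0
```

>>> {"api": "apply_moves", "payload": {
  "steps": [
    {"offset": [0, 0, 0], "twist": 0},
    {"offset": [0, 0, 0], "twist": 0},
    {"offset": [0, 0, 0], "twist": 0},
    {"offset": [0, 0, 0], "twist": 0},
    {"offset": [0, 0, 0], "twist": 0},
    {"offset": [0, 0, 0], "twist": 0},
    {"offset": [0, 0, 0], "twist": 0}
  ],
  "hand": 1
}}

```text
clock: 8.6
ee_pos: [0.4294, -0.2054, 0.0296]
orientation: [[0.0, 1.0, -0.0], [1.0, -0.0, 0.0], [0.0, -0.0, -1.0]]
contact_force: [-0.2, 0.4, -0.5]
opening: 0.445
grasp_force: 0.0
```

>>> {"api": "apply_moves", "payload": {
  "steps": [
    {"offset": [0, 0, 20], "twist": 0},
    {"offset": [0, 0, 50], "twist": 0},
    {"offset": [0, 0, 50], "twist": 0},
    {"offset": [0, 0, 50], "twist": 0},
    {"offset": [0, 0, 50], "twist": 0},
    {"offset": [0, 0, 0], "twist": 0}
  ]
}}

```text
clock: 9.2
ee_pos: [0.4308, -0.2061, 0.2566]
orientation: [[-0.0, 1.0, 0.008], [1.0, 0.0, -0.004], [-0.004, 0.008, -1.0]]
contact_force: [-0.0, -0.2, -1.9]
opening: 0.425
grasp_force: 25.0
```

>>> {"api": "apply_moves", "payload": {
  "steps": [
    {"offset": [11, 24, 0], "twist": 0},
    {"offset": [20, 45, 0], "twist": 0},
    {"offset": [20, 45, 0], "twist": 0},
    {"offset": [20, 45, 0], "twist": 0},
    {"offset": [20, 45, 0], "twist": 0},
    {"offset": [20, 45, 0], "twist": 0},
    {"offset": [20, 45, 0], "twist": 0},
    {"offset": [20, 45, 0], "twist": 0}
  ]
}}

```text
clock: 10.0
ee_pos: [0.5807, 0.1357, 0.2486]
orientation: [[-0.0, 1.0, -0.001], [1.0, 0.0, -0.0], [-0.0, -0.001, -1.0]]
contact_force: [0.4, -0.6, -1.0]
opening: 0.426
grasp_force: 25.0
```

>>> {"api": "apply_moves", "payload": {
  "steps": [
    {"offset": [13, 27, 0], "twist": 0},
    {"offset": [0, 0, 0], "twist": 0},
    {"offset": [0, 0, 0], "twist": 0},
    {"offset": [0, 0, -30], "twist": 0},
    {"offset": [0, 0, -30], "twist": 0},
    {"offset": [0, 0, -10], "twist": 0},
    {"offset": [0, 0, -1], "twist": 0},
    {"offset": [0, 0, 0], "twist": 0}
  ]
}}

```text
clock: 10.8
ee_pos: [0.5937, 0.1602, 0.1799]
orientation: [[0.001, 1.0, 0.001], [1.0, -0.001, 0.0], [0.0, 0.001, -1.0]]
contact_force: [1.2, -0.6, -0.4]
opening: 0.425
grasp_force: 25.0
```

>>> {"api": "apply_moves", "payload": {
  "steps": [
    {"offset": [0, 0, -2], "twist": 0},
    {"offset": [0, 0, -1], "twist": 0},
    {"offset": [0, 0, 0], "twist": 0}
  ]
}}

```text
clock: 11.1
ee_pos: [0.5936, 0.1606, 0.1761]
orientation: [[-0.0, 1.0, 0.0], [1.0, 0.0, 0.0], [0.0, 0.0, -1.0]]
contact_force: [0.2, 0.2, -2.0]
opening: 0.428
grasp_force: 25.0
```

>>> {"api": "apply_moves", "payload": {
  "steps": [
    {"offset": [0, 0, -1.5], "twist": 0},
    {"offset": [0, 0, 0], "twist": 0}
  ]
}}

```text
clock: 11.3
ee_pos: [0.5937, 0.1606, 0.1748]
orientation: [[-0.0, 1.0, 0.001], [1.0, 0.0, 0.0], [0.0, 0.001, -1.0]]
contact_force: [-1.0, -1.1, 5.1]
opening: 0.424
grasp_force: 25.0
```

>>> {"api": "apply_moves", "payload": {
  "steps": [
    {"offset": [0, 0, 0], "twist": 0},
    {"offset": [0, 0, 0], "twist": 0},
    {"offset": [0, 0, 0], "twist": 0},
    {"offset": [0, 0, 0], "twist": 0},
    {"offset": [0, 0, 20], "twist": 0},
    {"offset": [0, 0, 40], "twist": 0},
    {"offset": [0, 0, 20], "twist": 0}
  ],
  "hand": -1
}}

```text
clock: 12.0
ee_pos: [0.5938, 0.1607, 0.2572]
orientation: [[-0.0, 1.0, 0.002], [1.0, 0.0, 0.001], [0.001, 0.002, -1.0]]
contact_force: [-0.4, -0.4, 0.6]
opening: 0.968
grasp_force: 0.0
```

>>> {"api": "apply_moves", "payload": {
  "steps": [
    {"offset": [-25, -22, 0], "twist": 0.05},
    {"offset": [-34, -31, 0], "twist": 0.05},
    {"offset": [-34, -31, 0], "twist": 0.05},
    {"offset": [-34, -31, 0], "twist": 0.05},
    {"offset": [-34, -31, 0], "twist": 0.05},
    {"offset": [-34, -31, 0], "twist": 0},
    {"offset": [0, 0, 0], "twist": 0},
    {"offset": [0, 0, 0], "twist": 0}
  ]
}}

```text
clock: 12.8
ee_pos: [0.3983, -0.0168, 0.2546]
orientation: [[-0.246, 0.969, 0.002], [0.969, 0.246, -0.0], [-0.0, 0.002, -1.0]]
contact_force: [0.3, 0.7, -0.3]
opening: 1.001
grasp_force: 0.0
```

```bash
python3 - <<'E'
from h import *
s=read_state();print(s['clock'],s['ee_pos'],s['orientation'][:,1],s['contact_force'])
w=grab('wrist','w3.png');t=grab('top')
im=np.hstack([cv2.resize(w['image'],(400,300)),cv2.resize(t['image'][130:350,180:473],(400,300))])
cv2.imwrite('pics/c4.png',im)
hsv=cv2.cvtColor(cv2.medianBlur(w['image'],5),40)
g=hsv[...,2]; print(g[200:230:5,300:340:5])
E
```

```text
12.8 [ 0.39830038 -0.01684114  0.2546286 ] [0.96935545 0.24565671 0.0016693 ] [ 0.29260179  0.65642694 -0.27139035]
[[ 80  82  33  33  33  33  35 146]
 [ 79  81  33  33  33  33  35 147]
 [ 76  81  37  32  32  33  75 148]
 [ 77  81  80  62  51  79  80 150]
 [ 95 102  88 104 102 117 117 149]
 [100 147 148 153 146 153 154 153]]
```

View pics/c4.png

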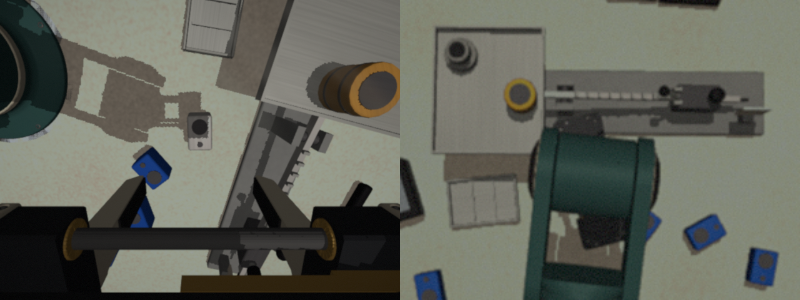

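```bash
python3 - <<'E'
from h import *
w=grab('wrist')
cv2.imwrite('pics/c5.png',cv2.resize(w['image'][160:260,270:370],None,fx=5,fy=5,interpolation=0))
E
```

```text
(no output)
```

View pics/c5.png

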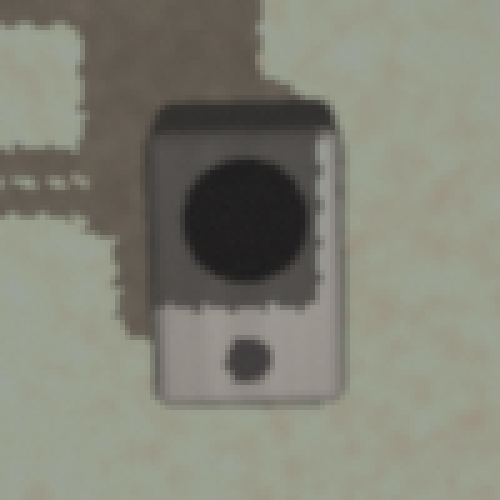

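The elbow's top face is centred at crop (247,265), which is wrist (319.4,213). It lines up with the fingers to within about 0.03 rad.

```bash
python3 - <<'E'
from h import *
w=grab('wrist')
print(onz(w,319.4,213,.052),read_state()['ee_pos'])
E
```

```text
[ 0.40020763 -0.01629451  0.052     ] [ 0.39900609 -0.01582871  0.25386216]
```

>>> {"api": "apply_moves", "payload": {
  "steps": [
    {"offset": [1, 0, -37], "twist": 0},
    {"offset": [0, 0, -45], "twist": 0},
    {"offset": [0, 0, -45], "twist": 0},
    {"offset": [0, 0, -45], "twist": 0},
    {"offset": [0, 0, -40], "twist": 0},
    {"offset": [0, 0, -20], "twist": 0},
    {"offset": [0, 0, 0], "twist": 0},
    {"offset": [0, 0, 0], "twist": 0}
  ]
}}

```text
clock: 13.8
ee_pos: [0.3999, -0.0161, 0.0227]
orientation: [[-0.248, 0.969, -0.001], [0.969, 0.248, 0.0], [0.0, -0.001, -1.0]]
contact_force: [0.3, -0.4, 0.0]
opening: 0.999
grasp_force: 0.0
```

>>> {"api": "apply_moves", "payload": {
  "steps": [
    {"offset": [0, 0, 0], "twist": 0},
    {"offset": [0, 0, 0], "twist": 0},
    {"offset": [0, 0, 0], "twist": 0},
    {"offset": [0, 0, 0], "twist": 0},
    {"offset": [0, 0, 0], "twist": 0},
    {"offset": [0, 0, 0], "twist": 0},
    {"offset": [0, 0, 0], "twist": 0},
    {"offset": [0, 0, 0], "twist": 0}
  ],
  "hand": 1
}}

```text
clock: 14.6
ee_pos: [0.3994, -0.0164, 0.0222]
orientation: [[-0.247, 0.969, -0.0], [0.969, 0.247, -0.0], [0.0, -0.0, -1.0]]
contact_force: [-0.9, -0.3, 1.3]
opening: 0.473
grasp_force: 24.9
```

>>> {"api": "apply_moves", "payload": {
  "steps": [
    {"offset": [0, 0, 20], "twist": 0},
    {"offset": [0, 0, 50], "twist": 0},
    {"offset": [0, 0, 50], "twist": 0},
    {"offset": [0, 0, 50], "twist": 0},
    {"offset": [0, 0, 50], "twist": 0},
    {"offset": [0, 0, 20], "twist": 0},
    {"offset": [0, 0, 0], "twist": 0}
  ]
}}

```text
clock: 15.3
ee_pos: [0.4002, -0.0165, 0.2651]
orientation: [[-0.247, 0.969, 0.004], [0.969, 0.247, -0.0], [-0.001, 0.004, -1.0]]
contact_force: [1.3, 0.1, -2.9]
opening: 0.472
grasp_force: 24.9
```

>>> {"api": "apply_moves", "payload": {
  "steps": [
    {"offset": [12, 20, 0], "twist": -0.04},
    {"offset": [24, 39, 0], "twist": -0.05},
    {"offset": [25, 40, 0], "twist": -0.06},
    {"offset": [25, 40, 0], "twist": -0.05},
    {"offset": [25, 40, 0], "twist": -0.05},
    {"offset": [24, 39, 0], "twist": 0},
    {"offset": [0, 0, 0], "twist": 0},
    {"offset": [0, 0, 0], "twist": 0}
  ]
}}

```text
clock: 16.1
ee_pos: [0.5341, 0.202, 0.2597]
orientation: [[-0.001, 1.0, -0.003], [1.0, 0.001, -0.001], [-0.001, -0.003, -1.0]]
contact_force: [0.5, -0.4, -1.3]
opening: 0.473
grasp_force: 24.9
```

>>> {"api": "apply_moves", "payload": {
  "steps": [
    {"offset": [0, 0, -30], "twist": 0},
    {"offset": [0, 0, -35], "twist": 0},
    {"offset": [0, 0, -18], "twist": 0},
    {"offset": [0, 0, -5], "twist": 0},
    {"offset": [0, 0, 0], "twist": 0}
  ]
}}

```text
clock: 16.6
ee_pos: [0.5343, 0.2011, 0.1744]
orientation: [[0.001, 1.0, -0.0], [1.0, -0.001, -0.0], [-0.0, -0.0, -1.0]]
contact_force: [-0.2, 0.6, -0.6]
opening: 0.475
grasp_force: 24.9
```

>>> {"api": "apply_moves", "payload": {
  "steps": [
    {"offset": [0, 0, -3], "twist": 0},
    {"offset": [0, 0, -1], "twist": 0},
    {"offset": [0, 0, 0], "twist": 0}
  ]
}}

```text
clock: 16.9
ee_pos: [0.5347, 0.2016, 0.1708]
orientation: [[0.0, 1.0, 0.001], [1.0, -0.0, 0.0], [0.0, 0.001, -1.0]]
contact_force: [0.2, 0.2, -0.5]
opening: 0.47
grasp_force: 24.9
```

>>> {"api": "apply_moves", "payload": {
  "steps": [
    {"offset": [0, 0, -1], "twist": 0},
    {"offset": [0, 0, -1], "twist": 0},
    {"offset": [0, 0, 0], "twist": 0}
  ]
}}

```text
clock: 17.2
ee_pos: [0.5344, 0.2016, 0.1681]
orientation: [[-0.0, 1.0, -0.0], [1.0, 0.0, -0.0], [-0.0, -0.0, -1.0]]
contact_force: [0.5, 0.6, -1.7]
opening: 0.472
grasp_force: 24.9
```

Descend a little more, release, then go up and over to the poise.

>>> {"api": "apply_moves", "payload": {
  "steps": [
    {"offset": [0, 0, -1], "twist": 0},
    {"offset": [0, 0, 0], "twist": 0}
  ]
}}

```text
clock: 17.4
ee_pos: [0.5345, 0.2016, 0.1675]
orientation: [[-0.0, 1.0, 0.0], [1.0, 0.0, 0.0], [0.0, 0.0, -1.0]]
contact_force: [-1.5, -0.6, 3.3]
opening: 0.468
grasp_force: 24.9
```

>>> {"api": "apply_moves", "payload": {
  "steps": [
    {"offset": [0, 0, 0], "twist": 0},
    {"offset": [0, 0, 0], "twist": 0},
    {"offset": [0, 0, 0], "twist": 0},
    {"offset": [0, 0, 20], "twist": 0},
    {"offset": [0, 0, 40], "twist": 0},
    {"offset": [0, 0, 30], "twist": 0}
  ],
  "hand": -0.25
}}

```text
clock: 18.0
ee_pos: [0.5344, 0.2016, 0.259]
orientation: [[-0.0, 1.0, 0.001], [1.0, 0.0, 0.0], [0.0, 0.001, -1.0]]
contact_force: [0.9, 0.9, 0.6]
opening: 0.623
grasp_force: 0.0
```

>>> {"api": "apply_moves", "payload": {
  "steps": [
    {"offset": [0, -22, 5], "twist": 0},
    {"offset": [0, -40, 5], "twist": 0},
    {"offset": [0, -40, 0], "twist": 0},
    {"offset": [0, -40, 0], "twist": 0},
    {"offset": [0, -40, 0], "twist": 0},
    {"offset": [0, -40, 0], "twist": 0},
    {"offset": [0, -40, 0], "twist": 0},
    {"offset": [0, -40, 0], "twist": 0}
  ],
  "hand": 1
}}

```text
clock: 18.8
ee_pos: [0.5342, -0.1021, 0.2672]
orientation: [[0.0, 1.0, 0.0], [1.0, -0.0, -0.0], [-0.0, 0.0, -1.0]]
contact_force: [1.1, -0.3, 0.3]
opening: 0.014
grasp_force: 0.0
```

```bash
python3 - <<'E'
from h import *
s=read_state();print(s['clock'],s['ee_pos'],s['opening'],s['contact_force'])
w=grab('wrist');t=grab('scene')
im=np.hstack([cv2.resize(w['image'],(400,300)),cv2.resize(t['image'][165:315,160:360],(400,300),interpolation=2)])
b=cv2.resize(t['image'][220:345,300:430],(400,300))
t=grab('top'); c=cv2.resize(t['image'][130:280,200:400],(400,300))
cv2.imwrite('pics/c6.png',np.vstack([im,np.hstack([b,c])]))
E
```

```text
18.8 [ 0.53416824 -0.10208469  0.26722608] 0.01435884527844474 [ 1.10976011 -0.322887    0.25858375]
```

View pics/c6.png

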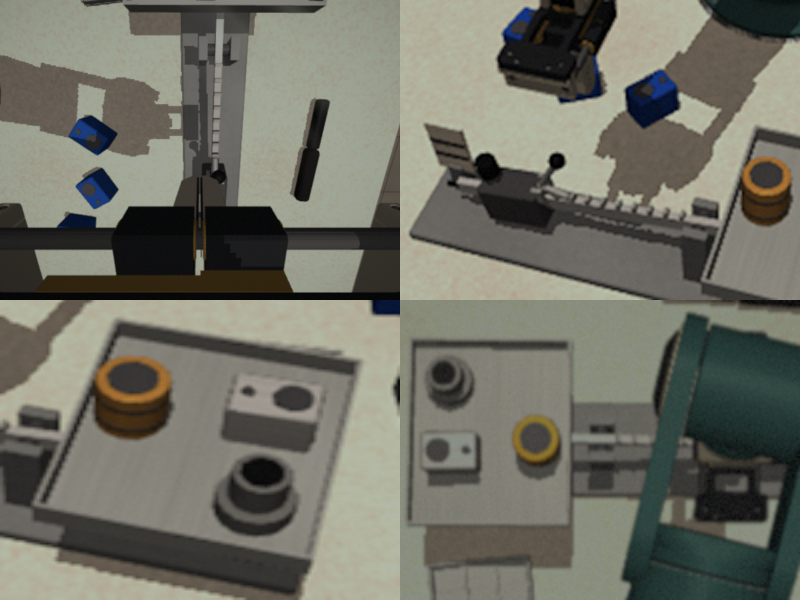

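All three fittings stand on the pan. The ball is at wrist (349,283) and scene (238.5,245), the knob at scene (202.5,247.5). I'll triangulate them.

```bash
cat >> h.py <<'E'
def tri(*obs):
    A=np.zeros((3,3));b=np.zeros(3)
    for d,u,v in obs:
        o,r=ray(d,u,v);r=r/np.linalg.norm(r);P=np.eye(3)-np.outer(r,r);A+=P;b+=P@o
    return np.linalg.solve(A,b)
E
python3 - <<'E'
from h import *
w=grab('wrist');s=grab('scene')
for d,n,(u0,u1,v0,v1) in((s,'ball',(226,252,232,258)),(s,'knob',(190,216,234,262)),(w,'ball',(325,375,262,305))):
    g=cv2.cvtColor(d['image'][v0:v1,u0:u1],6); n_,l,st,c=cv2.connectedComponentsWithStats((cv2.GaussianBlur(g,(3,3),0)<35).astype(np.uint8))
    print(n,[(st[i].tolist(),(c[i]+[u0,v0]).round(1)) for i in range(1,n_) if st[i,4]>20])
p=tri((w,349,283),(s,238.5,245));print(p,proj(w,p),proj(s,p), onz(s,202.5,244,.13))
# pivot 0.559,y0; model ball location
E
```

```text
ball [([9, 10, 7, 7, 37], array([238. , 245.2]))]
knob [([7, 8, 15, 15, 135], array([203.7, 249.2]))]
ball [([0, 0, 37, 32, 645], array([345. , 275.9]))]
[ 0.56076429 -0.14175427  0.16528966] [348.99338056 283.36753907] [238.62181483 245.0646071 ] [ 0.55670414 -0.24205247  0.13      ]
```

>>> {"api": "apply_moves", "payload": {
  "steps": [
    {"offset": [26, 0, 0], "twist": 0},
    {"offset": [0, 0, -40], "twist": 0},
    {"offset": [0, 0, -40], "twist": 0},
    {"offset": [0, 0, -30], "twist": 0},
    {"offset": [0, 0, 0], "twist": 0},
    {"offset": [0, 0, 0], "twist": 0}
  ]
}}

```text
clock: 19.65
ee_pos: [0.5607, -0.0995, 0.1582]
orientation: [[-0.001, 1.0, 0.0], [1.0, 0.001, 0.0], [0.0, 0.0, -1.0]]
contact_force: [0.6, -0.8, 0.3]
opening: 0.006
grasp_force: 0.0
```

>>> {"api": "apply_moves", "payload": {
  "steps": [
    {"offset": [0, -10, 0], "twist": 0},
    {"offset": [0, -10, 0], "twist": 0},
    {"offset": [0, -10, 0], "twist": 0},
    {"offset": [0, -10, 0], "twist": 0},
    {"offset": [0, -10, 0], "twist": 0},
    {"offset": [0, -10, 0], "twist": 0},
    {"offset": [0, -8, 0], "twist": 0},
    {"offset": [0, 0, 0], "twist": 0}
  ]
}}

```text
clock: 20.45
ee_pos: [0.5604, -0.1694, 0.157]
orientation: [[0.001, 1.0, -0.0], [1.0, -0.001, -0.0], [-0.0, -0.0, -1.0]]
contact_force: [0.3, -0.8, -0.4]
opening: 0.005
grasp_force: 0.0
```

>>> {"api": "apply_moves", "payload": {
  "steps": [
    {"offset": [0, 10, 10], "twist": 0},
    {"offset": [0, 0, 40], "twist": 0},
    {"offset": [0, 30, 40], "twist": 0},
    {"offset": [0, 40, 0], "twist": 0},
    {"offset": [0, 0, 0], "twist": 0}
  ],
  "hand": -0.1
}}

```text
clock: 20.95
ee_pos: [0.5607, -0.0843, 0.2497]
orientation: [[-0.003, 1.0, 0.003], [1.0, 0.003, 0.0], [0.0, 0.003, -1.0]]
contact_force: [0.2, -0.8, -0.6]
opening: 0.382
grasp_force: 0.0
```

```bash
python3 - <<'E'
from h import *
st=read_state();print(st['clock'],st['ee_pos'],st['contact_force'])
w=grab('wrist');s=grab('scene')
im=np.hstack([cv2.resize(w['image'],(400,300)),cv2.resize(s['image'][205:280,160:260],(400,300),interpolation=2)])
cv2.imwrite('pics/c7.png',im)
E
```

```text
20.95 [ 0.56073146 -0.08433856  0.24966071] [ 0.21604291 -0.84428749 -0.64510309]
```

View pics/c7.png

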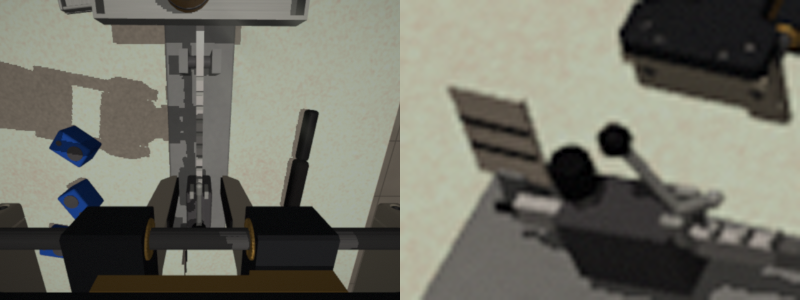

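The pawl is up, leaning outward: scene crop shows the ball at (613,140), just above and inside the knob at (573,168). Next I pinch the knob.

>>> {"api": "apply_moves", "payload": {
  "steps": [
    {"offset": [-1, -35, 0], "twist": 0},
    {"offset": [0, -45, 0], "twist": 0},
    {"offset": [0, -45, 0], "twist": 0},
    {"offset": [0, -29, 0], "twist": 0},
    {"offset": [0, 0, -30], "twist": 0},
    {"offset": [0, 0, -45], "twist": 0},
    {"offset": [0, 0, -45], "twist": 0},
    {"offset": [0, 0, -12], "twist": 0}
  ]
}}

```text
clock: 21.85
ee_pos: [0.5573, -0.242, 0.11]
orientation: [[0.001, 1.0, -0.006], [1.0, -0.001, 0.003], [0.003, -0.006, -1.0]]
contact_force: [-0.7, -0.2, 0.2]
opening: 0.549
grasp_force: 0.0
```

```bash
python3 - <<'E'
from h import *
st=read_state();print(st['clock'],st['ee_pos'],st['contact_force'])
s=grab('scene'); 
cv2.imwrite('pics/c8.png',cv2.resize(s['image'][180:280,160:280],(600,500),interpolation=2))
E
```

```text
21.85 [ 0.557281   -0.24196018  0.10997269] [-0.74809503 -0.16919615  0.18017839]
```

View pics/c8.png

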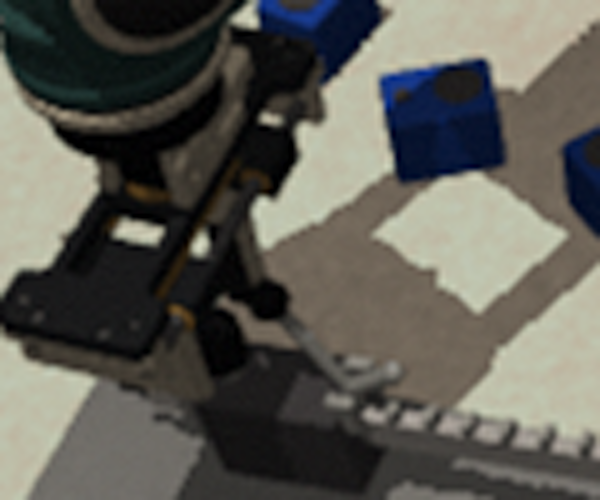

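>>> {"api": "apply_moves", "payload": {
  "steps": [
    {"offset": [0, 0, 0], "twist": 0},
    {"offset": [0, 0, 0], "twist": 0},
    {"offset": [0, 0, 0], "twist": 0},
    {"offset": [0, 0, 0], "twist": 0},
    {"offset": [0, 0, 0], "twist": 0}
  ],
  "hand": 1,
  "grip_force": 8
}}

```text
clock: 22.4
ee_pos: [0.5603, -0.2427, 0.1167]
orientation: [[-0.0, 1.0, 0.003], [1.0, 0.0, -0.001], [-0.001, 0.003, -1.0]]
contact_force: [3.9, 0.3, 7.0]
opening: 0.273
grasp_force: 8.0
```

>>> {"api": "apply_moves", "payload": {
  "steps": [
    {"offset": [0, 5, 0.6], "twist": 0},
    {"offset": [0, 8, 1], "twist": 0},
    {"offset": [0, 8, 1], "twist": 0},
    {"offset": [0, 8, 1], "twist": 0},
    {"offset": [0, 8, 1], "twist": 0},
    {"offset": [0, 8, 1], "twist": 0},
    {"offset": [0, 5, 0.5], "twist": 0},
    {"offset": [0, 0, 0], "twist": 0}
  ]
}}

```text
clock: 23.2
ee_pos: [0.5604, -0.1922, 0.1229]
orientation: [[-0.001, 1.0, 0.003], [1.0, 0.001, -0.001], [-0.001, 0.003, -1.0]]
contact_force: [3.4, 0.4, 6.4]
opening: 0.276
grasp_force: 8.0
```

>>> {"api": "apply_moves", "payload": {
  "steps": [
    {"offset": [0, 0, 3], "twist": 0},
    {"offset": [0, 0, 0], "twist": 0},
    {"offset": [0, 0, 0], "twist": 0},
    {"offset": [0, 0, 20], "twist": 0},
    {"offset": [0, 0, 40], "twist": 0},
    {"offset": [0, 0, 40], "twist": 0},
    {"offset": [-20, 30, 0], "twist": 0},
    {"offset": [-40, 30, 0], "twist": 0}
  ],
  "hand": -0.1
}}

```text
clock: 24.0
ee_pos: [0.4998, -0.1322, 0.2246]
orientation: [[0.001, 1.0, 0.0], [1.0, -0.001, 0.0], [0.0, 0.0, -1.0]]
contact_force: [0.5, 0.8, 0.1]
opening: 0.55
grasp_force: 0.0
```

>>> {"api": "apply_moves", "payload": {
  "steps": [
    {"offset": [-40, 20, 0], "twist": 0},
    {"offset": [-30, 0, 0], "twist": 0},
    {"offset": [0, 0, 0], "twist": 0},
    {"offset": [0, 0, 0], "twist": 0},
    {"offset": [0, 0, 0], "twist": 0},
    {"offset": [0, 0, 0], "twist": 0},
    {"offset": [0, 0, 0], "twist": 0},
    {"offset": [0, 0, 0], "twist": 0}
  ]
}}

```text
clock: 24.8
ee_pos: [0.4297, -0.1125, 0.224]
orientation: [[-0.0, 1.0, -0.001], [1.0, 0.0, 0.0], [0.0, -0.001, -1.0]]
contact_force: [0.3, 0.4, -0.1]
opening: 0.551
grasp_force: 0.0
```

```bash
python3 - <<'E'
from h import *
st=read_state();print(st['clock'],st['ee_pos'],st['contact_force'])
s=grab('scene'); t=grab('top'); w=grab('wrist')
cv2.imwrite('pics/c9.png',np.hstack([cv2.resize(s['image'][205:280,160:260],(400,300),interpolation=2),cv2.resize(w['image'],(400,300))]))
# expected pointer tip pixel in scene vs tilt; y0=.027
for th in(-.12,-.06,0,.06,.12):
    print(th,proj(s,[.559,.027-.338*np.cos(th),.1+.338*np.sin(th)]).round(1))
E
```

```text
24.8 [ 0.42974942 -0.11249578  0.22397298] [ 0.30213627  0.41587076 -0.09848482]
-0.12 [183.8 256.3]
-0.06 [181.2 251.3]
0 [179.1 246.3]
0.06 [177.3 241.3]
0.12 [175.9 236.2]
```

View pics/c9.png

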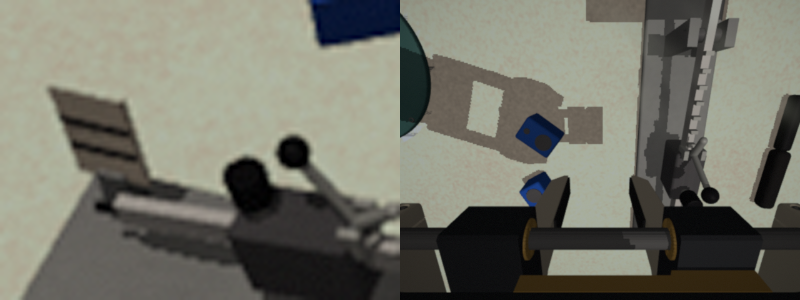

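The pointer tip is at crop (103,207), which is scene (186,257), so the beam is still on the lower stop with the pawl up. The next slide is 50 mm.

>>> {"api": "apply_moves", "payload": {
  "steps": [
    {"offset": [40, -20, 0], "twist": 0},
    {"offset": [45, -30, 0], "twist": 0},
    {"offset": [45, -30, 0], "twist": 0},
    {"offset": [0, 0, 0], "twist": 0},
    {"offset": [0, 0, -40], "twist": 0},
    {"offset": [0, 0, -45], "twist": 0},
    {"offset": [0, 0, -26], "twist": 0},
    {"offset": [0, 0, 0], "twist": 0}
  ]
}}

```text
clock: 25.75
ee_pos: [0.5509, -0.1871, 0.1094]
orientation: [[-0.0, 1.0, -0.005], [1.0, 0.0, 0.002], [0.002, -0.005, -1.0]]
contact_force: [0.1, 0.6, -0.1]
opening: 0.551
grasp_force: 0.0
```

>>> {"api": "apply_moves", "payload": {
  "steps": [
    {"offset": [0, 0, 0], "twist": 0},
    {"offset": [0, 0, 0], "twist": 0},
    {"offset": [0, 0, 0], "twist": 0},
    {"offset": [0, 0, 0], "twist": 0},
    {"offset": [0, 0, 0], "twist": 0}
  ],
  "hand": 1,
  "grip_force": 6
}}

```text
clock: 26.25
ee_pos: [0.5548, -0.1881, 0.116]
orientation: [[-0.0, 1.0, 0.006], [1.0, 0.0, -0.001], [-0.001, 0.006, -1.0]]
contact_force: [12.6, 0.3, -0.8]
opening: 0.392
grasp_force: 6.0
```

>>> {"api": "apply_moves", "payload": {
  "steps": [
    {"offset": [0, 5, 0.6], "twist": 0},
    {"offset": [0, 8, 1], "twist": 0},
    {"offset": [0, 8, 1], "twist": 0},
    {"offset": [0, 8, 1], "twist": 0},
    {"offset": [0, 8, 1], "twist": 0},
    {"offset": [0, 8, 1], "twist": 0},
    {"offset": [0, 5, 0.5], "twist": 0},
    {"offset": [0, 0, 0], "twist": 0}
  ]
}}

```text
clock: 27.05
ee_pos: [0.555, -0.1376, 0.1226]
orientation: [[-0.001, 1.0, 0.007], [1.0, 0.001, -0.001], [-0.001, 0.007, -1.0]]
contact_force: [12.5, 0.3, 0.0]
opening: 0.397
grasp_force: 6.0
```

>>> {"api": "apply_moves", "payload": {
  "steps": [
    {"offset": [0, 0, 0], "twist": 0},
    {"offset": [0, 0, 0], "twist": 0},
    {"offset": [0, 0, 20], "twist": 0},
    {"offset": [0, 0, 40], "twist": 0},
    {"offset": [0, 0, 40], "twist": 0},
    {"offset": [-20, 30, 0], "twist": 0},
    {"offset": [-40, 30, 0], "twist": 0}
  ],
  "hand": -0.1
}}

```text
clock: 27.75
ee_pos: [0.4931, -0.0777, 0.2207]
orientation: [[0.001, 1.0, 0.001], [1.0, -0.001, -0.0], [-0.0, 0.001, -1.0]]
contact_force: [-0.3, 1.4, -0.1]
opening: 0.547
grasp_force: 0.0
```

>>> {"api": "apply_moves", "payload": {
  "steps": [
    {"offset": [-40, 20, 0], "twist": 0},
    {"offset": [-30, 0, 0], "twist": 0},
    {"offset": [0, 0, 0], "twist": 0},
    {"offset": [0, 0, 0], "twist": 0},
    {"offset": [0, 0, 0], "twist": 0},
    {"offset": [0, 0, 0], "twist": 0},
    {"offset": [0, 0, 0], "twist": 0},
    {"offset": [0, 0, 0], "twist": 0}
  ]
}}

```text
clock: 28.55
ee_pos: [0.4229, -0.058, 0.2191]
orientation: [[0.0, 1.0, -0.001], [1.0, -0.0, 0.0], [0.0, -0.001, -1.0]]
contact_force: [0.2, 1.1, -0.5]
opening: 0.551
grasp_force: 0.0
```

```bash
python3 - <<'E'
from h import *
st=read_state();print(st['clock'],st['ee_pos'],st['contact_force'])
s=grab('scene')
cv2.imwrite('pics/c10.png',cv2.resize(s['image'][205:280,160:260],(800,600),interpolation=2))
E
```

```text
28.55 [ 0.42293764 -0.05797192  0.21907242] [ 0.16882502  1.06159541 -0.51539581]
```

View pics/c10.png

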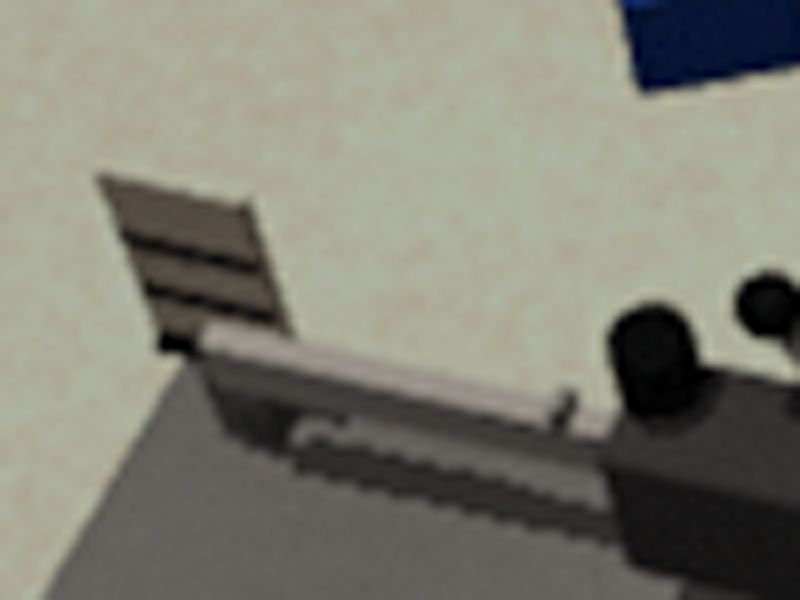

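The pointer tip has risen to crop (178,342), scene (182.2,247.8), just below centre by eye. I'll convert that to a tilt, calibrated against the known stop.

```bash
cat >> h.py <<'E'
def tip(s,u,v):
    o,r=ray(s,u,v); return o+r*(.559-o[0])/r[0]
def autotip(s,f=None):
    g=cv2.resize(s['image'][205:280,160:260],(800,600),interpolation=2)
    g=cv2.cvtColor(g,6); n,l,st,c=cv2.connectedComponentsWithStats((g<28).astype(np.uint8))
    return [((c[i]/8+[160,205]).round(1).tolist(),int(st[i,4])) for i in range(1,n) if st[i,4]>60]
E
python3 - <<'E'
from h import *
s=grab('scene'); print(read_state()['clock'])
print(tip(s,185.8,256.8),tip(s,182.2,247.8),autotip(s))
a=cv2.imread('pics/scene0.png'); s0=dict(s,image=a); print(autotip(s0))
E
```

```text
28.65
[ 0.559      -0.30292646  0.0593701 ] [ 0.559      -0.3033431   0.09662259] [([249.0, 209.7], 12418), ([180.3, 235.9], 468), ([188.5, 237.8], 279), ([256.3, 243.4], 2949), ([179.8, 241.4], 175), ([184.0, 242.4], 152), ([188.1, 243.4], 189), ([242.6, 251.2], 8862), ([192.3, 244.4], 151), ([182.2, 248.0], 505), ([259.4, 255.2], 227), ([194.6, 258.1], 670), ([248.7, 272.0], 16505)]
[([249.0, 209.7], 12536), ([218.4, 228.1], 2580), ([240.8, 226.6], 3639), ([203.1, 226.2], 123), ([212.5, 227.0], 141), ([247.2, 234.0], 1857), ([206.0, 233.3], 103), ([211.1, 234.4], 198), ([183.7, 236.7], 968), ([249.9, 242.8], 1334), ([243.4, 239.1], 69), ([179.8, 241.4], 203), ([238.8, 245.5], 3333), ([186.0, 242.9], 421), ([204.2, 249.4], 8898), ([192.3, 244.4], 159), ([194.2, 252.5], 569), ([186.3, 256.8], 536), ([218.6, 270.3], 24358)]
```

>>> {"api": "apply_moves", "payload": {
  "steps": [
    {"offset": [0, 0, 0], "twist": 0},
    {"offset": [0, 0, 0], "twist": 0},
    {"offset": [0, 0, 0], "twist": 0},
    {"offset": [0, 0, 0], "twist": 0},
    {"offset": [0, 0, 0], "twist": 0},
    {"offset": [0, 0, 0], "twist": 0},
    {"offset": [0, 0, 0], "twist": 0},
    {"offset": [0, 0, 0], "twist": 0}
  ],
  "hand": 1
}}

```text
clock: 29.45
ee_pos: [0.4227, -0.0579, 0.2194]
orientation: [[-0.0, 1.0, 0.0], [1.0, 0.0, -0.0], [-0.0, 0.0, -1.0]]
contact_force: [-0.4, 0.4, -1.3]
opening: 0.007
grasp_force: 0.0
```

```bash
python3 - <<'E'
from h import *
s=grab('scene');w=grab('wrist'); print(read_state()['clock'],read_state()['ee_pos'])
print([a for a in autotip(s) if a[0][0]<184])
cv2.imwrite('pics/c11.png',np.hstack([cv2.resize(s['image'][215:275,215:295],(400,300),interpolation=2),cv2.resize(w['image'],(400,300))]))
E
```

```text
29.55 [ 0.42265871 -0.05787258  0.21935248]
[([180.4, 236.0], 470), ([179.8, 241.4], 172), ([182.2, 248.0], 507)]
```

View pics/c11.png

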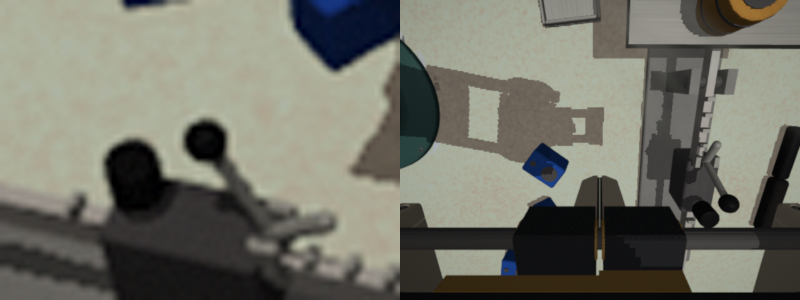

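The pointer is steady at about −0.012 rad. The ball is at scene (256.2,243) and wrist (525,325), the knob at scene (241.6,248).

```bash
python3 - <<'E'
from h import *
s=grab('scene');w=grab('wrist')
print(tri((s,256.2,243),(w,525,325)),tip(s,256.2,243),tri((s,241.6,246),(w,488,339)),read_state()['clock'])
E
```

```text
[ 0.56009019 -0.09595174  0.1873202 ] [ 0.559      -0.0968743   0.18605476] [ 0.55645617 -0.1335965   0.15465447] 29.65
```

>>> {"api": "apply_moves", "payload": {
  "steps": [
    {"offset": [20, -20, 8], "twist": 0},
    {"offset": [30, -20, 0], "twist": 0},
    {"offset": [30, -20, 0], "twist": 0},
    {"offset": [30, -12, 0], "twist": 0},
    {"offset": [27, -2, 0], "twist": 0},
    {"offset": [0, 0, 0], "twist": 0},
    {"offset": [0, 0, -30], "twist": 0},
    {"offset": [0, 0, -19], "twist": 0}
  ]
}}

```text
clock: 30.45
ee_pos: [0.5591, -0.1317, 0.1769]
orientation: [[-0.0, 1.0, -0.001], [1.0, 0.0, 0.0], [0.0, -0.001, -1.0]]
contact_force: [-0.4, 0.1, -0.7]
opening: 0.005
grasp_force: 0.0
```

>>> {"api": "apply_moves", "payload": {
  "steps": [
    {"offset": [0, 0, 0], "twist": 0},
    {"offset": [0, 8, 0], "twist": 0},
    {"offset": [0, 8, 0], "twist": 0},
    {"offset": [0, 8, 0], "twist": 0},
    {"offset": [0, 8, 0], "twist": 0},
    {"offset": [0, 8, 0], "twist": 0},
    {"offset": [0, 8, 0], "twist": 0},
    {"offset": [0, 8, 0], "twist": 0}
  ]
}}

```text
clock: 31.25
ee_pos: [0.5597, -0.0751, 0.1784]
orientation: [[-0.0, 1.0, 0.0], [1.0, 0.0, -0.0], [-0.0, 0.0, -1.0]]
contact_force: [-0.3, -0.3, -0.9]
opening: 0.007
grasp_force: 0.0
```

>>> {"api": "apply_moves", "payload": {
  "steps": [
    {"offset": [0, 8, 0], "twist": 0},
    {"offset": [0, 0, 0], "twist": 0},
    {"offset": [0, -8, 0], "twist": 0},
    {"offset": [0, -12, 30], "twist": 0},
    {"offset": [0, 0, 45], "twist": 0},
    {"offset": [-40, 0, 20], "twist": 0},
    {"offset": [-45, 0, 0], "twist": 0},
    {"offset": [-45, 0, 0], "twist": 0}
  ]
}}

```text
clock: 32.05
ee_pos: [0.4284, -0.0886, 0.2737]
orientation: [[0.0, 1.0, 0.0], [1.0, -0.0, -0.0], [-0.0, 0.0, -1.0]]
contact_force: [-0.6, 0.1, 0.2]
opening: 0.009
grasp_force: 0.0
```

>>> {"api": "apply_moves", "payload": {
  "steps": [
    {"offset": [0, 0, 0], "twist": 0},
    {"offset": [0, 0, 0], "twist": 0},
    {"offset": [0, 0, 0], "twist": 0},
    {"offset": [0, 0, 0], "twist": 0},
    {"offset": [0, 0, 0], "twist": 0},
    {"offset": [0, 0, 0], "twist": 0},
    {"offset": [0, 0, 0], "twist": 0},
    {"offset": [0, 0, 0], "twist": 0}
  ]
}}

```text
clock: 32.85
ee_pos: [0.4298, -0.0879, 0.2733]
orientation: [[-0.0, 1.0, -0.0], [1.0, 0.0, 0.0], [0.0, -0.0, -1.0]]
contact_force: [0.3, -0.3, -0.3]
opening: 0.007
grasp_force: 0.0
```

```bash
python3 - <<'E'
from h import *
s=grab('scene'); print(read_state()['clock'],read_state()['ee_pos'])
for a in autotip(s):
    if a[0][0]<186: print(a,tip(s,*a[0])[2])
cv2.imwrite('pics/c12.png',np.hstack([cv2.resize(s['image'][210:285,165:275],(440,300),interpolation=2),cv2.resize(s['image'][215:345,300:430],(350,300),interpolation=2)]))
E
```

```text
32.9 [ 0.42974696 -0.08786158  0.27330493]
([180.4, 236.0], 488) 0.14555286701480985
([179.7, 241.4], 173) 0.12207179285277447
([182.0, 247.3], 498) 0.09863823669040572
```

View pics/c12.png

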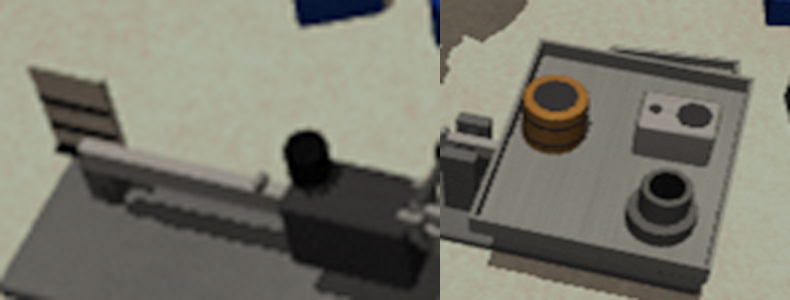

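The pawl has fallen to the down side (the ball is now at scene u≈275, it was 256). The pointer is at about −0.004 rad and all three fittings are on the pan.

>>> {"api": "apply_moves", "payload": {
  "steps": [
    {"offset": [0, 0, 0], "twist": 0},
    {"offset": [0, 0, 0], "twist": 0},
    {"offset": [0, 0, 0], "twist": 0},
    {"offset": [0, 0, 0], "twist": 0},
    {"offset": [0, 0, 0], "twist": 0},
    {"offset": [0, 0, 0], "twist": 0}
  ]
}}

```text
clock: 33.5
ee_pos: [0.4297, -0.0879, 0.2733]
orientation: [[-0.0, 1.0, -0.0], [1.0, 0.0, -0.0], [-0.0, -0.0, -1.0]]
contact_force: [0.5, 0.3, -0.4]
opening: 0.005
grasp_force: 0.0
```

```bash
python3 - <<'E'
from h import *
s=grab('scene')
for a in autotip(s):
    if 181<a[0][0]<184 and a[0][1]>244: print(a,tip(s,*a[0])[2])
g=cv2.GaussianBlur(cv2.cvtColor(s['image'][225:262,262:290],6),(3,3),0); n,l,st,c=cv2.connectedComponentsWithStats((g<35).astype(np.uint8))
for i in range(1,n):
    if st[i,4]>15: print('ball',c[i]+[262,225],tip(s,*(c[i]+[262,225])))
print(job.close_job())
E
```

```text
([182.0, 247.3], 502) 0.09863823669040572
ball [282.625 225.75 ] [ 0.559      -0.02860448  0.26717104]
ball [277.73333333 247.6       ] [ 0.559      -0.04564527  0.18698601]
the job is handed in; nothing more can be done
None
```

The job is handed in, and no verdict came back: the coupling, reducer and elbow (the only three fittings I found) are on the pan, the pointer rests at about −0.004 rad, the pawl is down on the rack, and the arm is clear of the scale.

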